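# Lock the tablet tester's drive shaft

## Robot

A 6-joint arm with a two-finger parallel gripper is mounted at the origin on the work surface. World frame = base frame: x ahead of the robot, y to its left, z up, the work surface at z = 0. Lengths are in mm, angles in rad, forces in N, time in s.
With the tool pointing down it reaches from about 425 to 925 mm from the base axis. Payload 12.5 kg.
Tool frame: the origin (TCP) lies midway between the tips of the shut fingers; the grasp point (between the pads) lies 19 mm behind it; x points along the fingers, y is the direction in which the jaws open and shut, and the axes are right-handed (so a half turn about x gives the same grasp; the last joint's range is limited). The gripper opens to 85 mm and grips with 20 to 120 N. Pads are 22 mm wide; open, the fingers measure 114 mm over their backs; the gripper's body (76 mm by 85 mm) begins 54 mm behind the grasp point. The pads swing forward as they close: fully open they stand 13 mm farther back than shut.
Start: joints at [0.999, 0.491, 1.559, -0, 1.092, -0.106], TCP at [280.697, 558.439, 231.327] pointing down, gripper open.
Joint ranges: [-3.1, 3.1], [-0.84, 2.19], [0.05, 2.79], [-1.13, 4.28], [0.06, 2.93], [-2.69, 2.69]. Speed limits (rad/s): [2.22, 2.22, 2.79, 3.14, 3.14, 3.14].

## Interface

Orientations are given as a rotation vector (axis times angle).
In Python, from rig import ctrl, vision gives the robot as it stands.
- The arm moves only by the tool carry_out, never from a script. Its argument "rows" is a list of rows, each a list of 5 numbers: the opening, from 0 (shut) to 1 (fully open), then the shift along the tool's x, y, z in mm, then the turn about the tool's x in rad. A call has 1 to 20 rows; each row is the pose to reach, as a shift and turn from the pose commanded when the call began, along the tool's axes at that moment; what a row does not reach only later rows make up. A row lasts 1/12 s, in which the tool goes at most 41.7 mm and 7.16 degrees, less where a joint would pass 70% of its speed; a pose out of reach is approached as far as the arm can. A call with a gripper value outside its range is refused whole. The fingers move at their own pace and stop on an object; the grip force is fixed at half the most. Time passes only in rows, so rows that repeat a pose let the fingers close. It gives the time, the measured TCP pose, the force and the opening at its end, in the units of the state.
- ctrl.get_state(): the state, without advancing time (a new reading comes with each control period).
- vision.camera(name): name is "scene" or "top"; returns a dict with "image" (420x560x3 uint8, blue, green, red), "fx", "fy", "cx", "cy" (pixels), "k1" (the pictures are not rectified: a ray, as slopes to the right and down, at radius r is drawn at 1 + k1 r^2 times it, then the intrinsics apply), "eye" and "rotation" of the camera in the world. Camera axes: x right, y down, z forward; pixel columns grow to the right and rows downward; lengths in mm; the calibration is good to about 2 mm. A picture is of the moment at which its call begins. There is no depth.
- ctrl.job_done(): hands the job in, once; it reports no verdict.
The state is a dict: "time": time; "joint_positions": joint angles; "dq": joint speeds; "tau": joint torques, N m; "tcp_pos": TCP position; "ee_rot": TCP orientation; "wrist_force": force on the tool from outside, world axes, zero at the start; "wrist_torque": the same for the moment, N m; "gripper_width": finger opening in mm.
Only numpy, scipy, OpenCV 4.12 (cv2) and the standard library are available. Lean on these libraries where they do the work, as an engineer would, in place of code of your own. Each camera call takes 0.05 s, during which the arm holds its last target. There are 200 camera calls.

## Task

Lock the drive shaft of the tablet tester: push the tab on the slotted disc round with a fingertip, either way, until the slot lines up with the locking bar, then push the bar by its upright end plate through the slot until it is fully home in the keeper. Only push: do not pinch the tab or the plate between the fingers, and leave the jar, the beaker and the scoop where they are. Finish with the hand clear of everything.

Things in the scene. Friction and masses are not known exactly. Their poses are not given: they have to be found in the camera images.
- tester: White low drive unit, fixed: a box 400 x 180 mm, top face at height 60 mm, from x = -285 to +115 and y = -90 to +90 mm in its own frame. Origin: at table height on the upright axis of the steel disc. Its own +x is the way the bar is pushed, z up. On its top, along x: the bar's end plate, the guide, the disc, the keeper.
- guide_mid (a point): Middle of the top of the fixed aluminium guide in which the bar slides: tester x -168 to -56 mm, 50 mm wide, walls to height 85 mm, a strap over its disc end to height 89 mm (its highest part). This point is at tester x = -112, height 85 mm.
- keeper_mid (a point): Middle of the top of the fixed aluminium keeper that takes the bar's nose beyond the disc: tester x 58 to 98 mm, 48 mm wide, top at height 86 mm. This point is at tester x = 78 mm.
- disc (a joint): Turn of the slotted disc about its upright axis, rad, growing anticlockwise from above. Its slot is in line with the bar at 0 and, a half turn on, at 3.14: both serve. The tab lies at this angle + 1.571 from tester +x. Stops at -0.25 and 3.39; starts at 0.5 to 2.64. Stays where left; about 3 N on the tab turns it. Out of line, the disc blocks the bar.
- disc_center (a point): Centre of the top face, at height 86 mm, of the steel disc, diameter 100 mm. A slot 25 mm wide and 18 mm deep, with flared mouths, runs right across it through the centre; the 20 mm wide bar passes through it.
- tab_mid (a point): Middle of the upright steel tab on the disc, 33 mm from the axis, at height 104 mm; turns with the disc. The tab is a flat plate 10 mm thick, 30 mm long along the radius (18 to 48 mm from the axis), from height 86 to 120 mm; pushed squarely on either flat face it turns the disc. This point's y axis points outward along the radius, x across the tab.
- bar (a joint): Travel of the dark steel locking bar along the tester's +x, m: 0 drawn right out, 0.150 fully home (stop). Starts between 0 and 0.025. Slides in the guide with about 3 N of friction and stays where it is left; it cannot leave the guide.
- bar_nose (a point): Tip of the bar's round nose, at height 77 mm; at tester x = -78 mm when drawn right out and +72 mm when home. The bar is 20 mm wide and 14 mm high.
- plate_mid (a point): Middle of the rear face (the one to push, facing the tester's -x) of the upright end plate on the bar's tail. The plate is 90 mm wide across the bar, 10 mm thick along it, from height 89 mm to 125 mm; this point is at height 107 mm, at tester x = -243 mm when the bar is drawn right out and -93 mm when home.
- jar: Bystander: amber jar with white cap, diameter 52 mm, 85 mm high, loose on the table beside the unit's -y side (tester frame). Origin: centre of its underside.
- beaker: Bystander: clear beaker, diameter 60 mm, 80 mm high, loose on the table beside the unit's -y side (tester frame). Origin: centre of its underside.
- scoop: Bystander: measuring scoop with a black handle, 170 mm long, lying loose on the table beside the unit's +y side (tester frame), roughly along the unit. Origin: middle of its underside.

How it is judged (in metres and radians):
On the way, in this order (a step that is already met when the one before it is completed fails the run):
1. the disc's slot has been turned into line with the bar ((value of joint disc between -0.13 and 0.13 rad or value of joint disc between 3.0116 and 3.2716 rad)), for 0.1 s.
2. the bar has been pushed home through the slot (value of joint bar above 0.144 m), for 0.2 s.
At the end, for the whole second after the job is handed in: The bar is home (within 6 mm of its stop), the disc's slot is in line with it (within 0.1 rad of 0 or 3.14), both are at rest, the bystanders are within 20 mm of where they stood (value of joint bar above 0.144 m and (value of joint disc between -0.1 and 0.1 rad or value of joint disc between 3.0416 and 3.2416 rad) and velocity of joint bar between -0.01 and 0.01 m/s and velocity of joint disc between -0.05 and 0.05 rad/s and distance of each of jar, beaker, scoop from where it was at the start of the episode below 0.02 m); the robot touches nothing.
It fails at once if the tab is pinched (both its flat faces pressed at once) (contact force between the fingers and disc_c3 above 1.5 N and contact force between the fingers and disc_c4 above 1.5 N).
It fails at once if the end plate is pinched (front and rear pressed at once) (contact force between the fingers and bar_c3 above 1.5 N and contact force between the fingers and bar_c4 above 1.5 N).
It fails at once if the jar is lifted, carried or pushed away by 20 mm or more (distance of jar from where it was at the start of the episode above 0.02 m).
It fails at once if the beaker is lifted, carried or pushed away by 20 mm or more (distance of beaker from where it was at the start of the episode above 0.02 m).
It fails at once if the scoop is lifted, carried or pushed away by 20 mm or more (distance of scoop from where it was at the start of the episode above 0.02 m).
It also fails if it takes over 51 s, if anything falls off the work surface, if the arm or the gripper's body presses on something with over 40 N, if the wrist force passes 120 N, or if a joint passes its speed limit or range.

## Working session

There is one attempt and no reset: what is moved stays moved. The work goes in short steps, Python scripts to look and compute and a tool call to move; the robot and the scene stay as the last step left them, time stands still between calls to the robot, and variables do not carry over. Pictures are saved under pics/ and viewed, about 8 in all and at most 12, crops included, and the job is handed in when it is done.

Besides the shell and the picture viewer there is one more tool, called after "Request:" as a command line: name --pt "numbers of a row" for each row, then --argument value for the rest. carry_out: Moves the arm, as the interface text tells. Its arguments: {"type":"object","properties":{"rows":{"type":"array"}},"required":["rows"]}

```bash
mkdir -p pics
cat > h.py <<'E'
from rig import ctrl, vision
import numpy as np, cv2
from scipy.spatial.transform import Rotation as R
def snap(n,f):
    c=vision.camera(n); cv2.imwrite(f,c["image"]); 
    np.savez(f+'.npz',**{k:np.array(v) for k,v in c.items()}); return c
def load(f): return np.load(f+'.npz')
def K(c): return np.array([[c["fx"],0,c["cx"]],[0,c["fy"],c["cy"]],[0,0,1]],float)
def unproj(c,uv,z):
    d=np.array([float(c["k1"]),0,0,0]); p=cv2.undistortPoints(np.array(uv,float).reshape(-1,1,2),K(c),d).reshape(-1,2)
    r=np.c_[p,np.ones(len(p))]@np.array(c["rotation"]).T; e=np.array(c["eye"]); z=np.broadcast_to(z,len(p))
    return e+r*((z-e[2])/r[:,2])[:,None]
def proj(c,P):
    Rm=np.array(c["rotation"]); t=-Rm.T@np.array(c["eye"])
    return cv2.projectPoints(np.array(P,float).reshape(-1,1,3),cv2.Rodrigues(Rm.T)[0],t,K(c),np.array([float(c["k1"]),0,0,0]))[0].reshape(-1,2)
E
python3 - <<'E'
from h import *
for n in("top","scene"):
    c=snap(n,f"pics/{n}0.png"); print(n,c["eye"],np.round(c["rotation"],3).tolist(),c["fx"],c["k1"])
    cv2.imwrite(f"pics/{n}0b.png",cv2.resize(c["image"],(800,600),interpolation=cv2.INTER_CUBIC))
print(ctrl.get_state())
E
```

```text
top [505.76773412   6.60051584 739.63812485] [-2.106, 2.167, -0.124] 387.63638296713856 -0.10733071316187484
scene [1335.05493324  240.14324901  630.52126072] [-1.414, -1.908, 1.026] 539.9669970606392 -0.13497621626534276
{'time': 0.1, 'joint_positions': array([ 9.99405868e-01,  4.91522176e-01,  1.55940222e+00,  1.33986422e-05,
        1.09170587e+00, -1.05602058e-01]), 'dq': array([ 0.00075904, -0.0028338 , -0.00279292, -0.00024619,  0.00157876,
       -0.00093373]), 'tau': array([ 3.47686015e-03, -6.19444299e+01, -2.62032419e+01, -5.76910952e-05,
        2.90422533e-03,  5.24826774e-06]), 'tcp_pos': array([280.57107717, 558.25470409, 230.76723012]), 'ee_rot': array([ 0.364481  ,  1.54012091, -0.36602366]), 'wrist_force': array([ 0.30039122,  0.27216487, -0.21775432]), 'wrist_torque': array([ 0.00707498, -0.01121835, -0.02642848]), 'gripper_width': 85.73107036753251}
```

Rotation is a rotation vector; fix the helper while viewing.

```bash
sed -i 's/np.array(c\["rotation"\])/R.from_rotvec(np.array(c["rotation"])).as_matrix()/' h.py; grep -n rotvec h.py
```

```text
11:    r=np.c_[p,np.ones(len(p))]@R.from_rotvec(np.array(c["rotation"])).as_matrix().T; e=np.array(c["eye"]); z=np.broadcast_to(z,len(p))
14:    Rm=R.from_rotvec(np.array(c["rotation"])).as_matrix(); t=-Rm.T@np.array(c["eye"])
```

View pics/top0b.png

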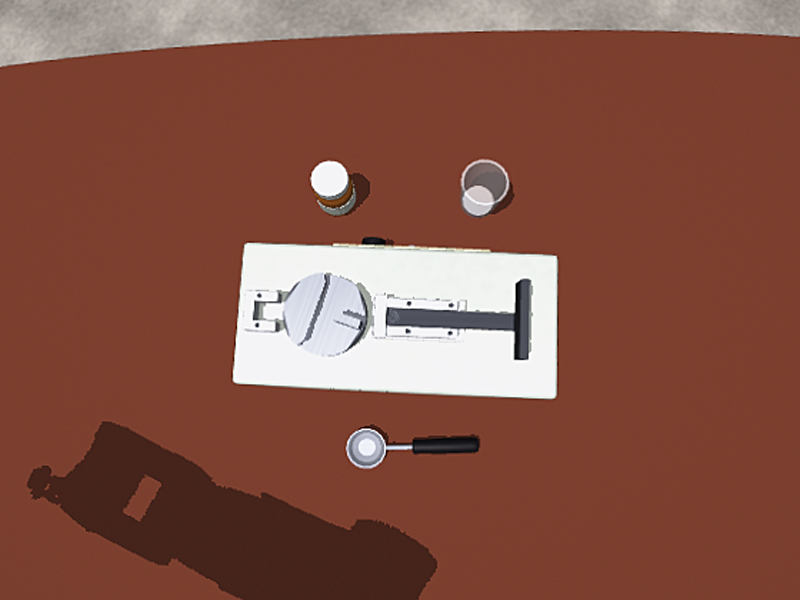

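View pics/scene0b.png

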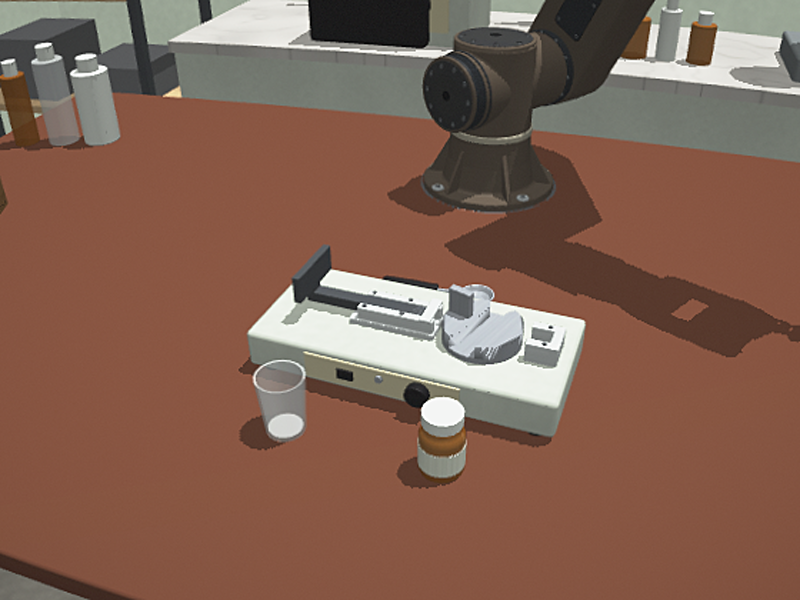

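The top view shows the unit with its +x to image left: corners (245,243), (557,256), (556,398), (233,383), disc (326,314), tab near (350,319), plate (522,318). The scene view agrees. Next I fit the unit's pose and make a crop.

```bash
cat > fit.py <<'E'
from h import *
c=load("pics/top0.png")
px=np.array([[245,243],[233,383],[556,398],[557,256],[326,314]])*.7
L=np.array([[115,-90],[115,90],[-285,90],[-285,-90],[0,0]],float)
W=unproj(c,px,[60,60,60,60,86])[:,:2]
lm,wm=L.mean(0),W.mean(0); U,S,V=np.linalg.svd((L-lm).T@(W-wm)); 
Rm=(U@V).T; o=wm-Rm@lm; yaw=np.arctan2(Rm[1,0],Rm[0,0])
if __name__=="__main__":
    print("O",o,"yaw",yaw,"res",np.round(W-(L@Rm.T+o),1).tolist())
    img=c["image"]; w=lambda x,y,z:np.r_[Rm@[x,y]+o,z]
    im=cv2.resize(img[165:285,150:400],None,fx=3.2,fy=3.2,interpolation=cv2.INTER_CUBIC)
    dot=lambda p,col:cv2.circle(im,tuple(np.int32((proj(c,p)[0]+.5-[150,165])*3.2)),2,col,-1)
    for a in np.linspace(0,2*np.pi,24): dot(w(50*np.cos(a),50*np.sin(a),86),(0,0,255))
    dot(w(0,0,86),(0,0,255)); dot(w(-112,0,85),(0,160,0)); dot(w(78,0,86),(0,160,0))
    for y in(-45,45): dot(w(-243,y,125),(255,0,255))
    cv2.imwrite("pics/crop1.png",im)
E
python3 fit.py
```

```text
O [574.51679461 105.89677098] yaw 1.4974281771929563 res [[-1.7, -2.0], [1.4, -1.7], [2.3, 2.1], [-2.0, 2.9], [-0.1, -1.3]]
```

View pics/crop1.png

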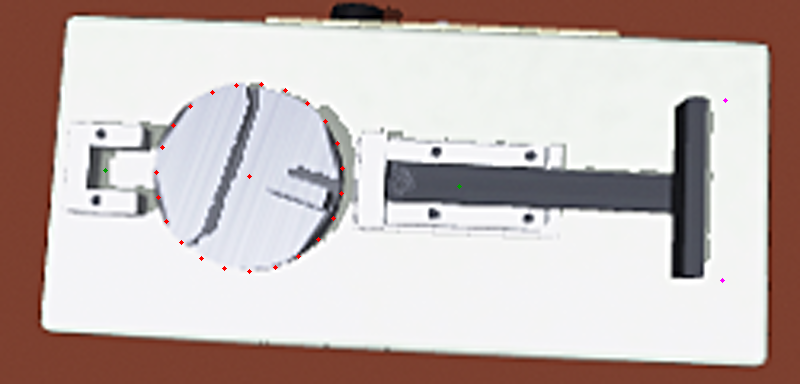

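The overlay fits. Slot and tab both lie about 17° below image-right, so the tab is at about 165° in the tester frame and the disc is at about 1.31 rad. I'll turn it clockwise to 0, pushing from the tab's -y side with shut fingers. Next, tool axes and waypoints.

```bash
cat > plan.py <<'E'
from fit import *
def rows(wps,T=None):
    """wps: (tester x,y, z, tool-z heading in tester deg) -> rows shift/turn from current pose"""
    s=ctrl.get_state(); p=s["tcp_pos"]; A=R.from_rotvec(s["ee_rot"]).as_matrix()
    out=[]
    for x,y,z,h in wps:
        P=np.r_[Rm@[x,y]+o,z]; d=A.T@(P-p)
        zt=np.r_[Rm@[np.cos(np.radians(h)),np.sin(np.radians(h))],0]
        v=A.T@zt; turn=np.arctan2(-v[1],v[2])
        out.append([*np.round(d,0),round(float(turn),2)])
    return out
def here():
    s=ctrl.get_state(); q=Rm.T@(s["tcp_pos"][:2]-o); A=R.from_rotvec(s["ee_rot"]).as_matrix(); zz=Rm.T@A[:2,2]
    print("t",s["time"],"tester xy",np.round(q,1),"z",s["tcp_pos"][2].round(1),"zhead",np.degrees(np.arctan2(zz[1],zz[0])).round(1),"F",np.round(s["wrist_force"],1),"q",np.round(s["joint_positions"],2)); print(np.round(A,3).tolist())
E
python3 - <<'E'
from plan import *
here()
def tabpt(a,r,off): # off along CCW normal
    t=np.radians(a); return r*np.cos(t)-off*np.sin(t), r*np.sin(t)+off*np.cos(t)
for h0 in(-90,90,0,180): print(h0,rows([(-40,-20,98,h0)]))
for a in(165,150,135,120,105,90): print(a,np.round(tabpt(a,36,16),1))
print("start",np.round(tabpt(165,36,28),1))
E
```

```text
t 0.1 tester xy [429.6 326.3] z 230.8 zhead -112.5 F [ 0.3  0.3 -0.2] q [ 1.    0.49  1.56  0.    1.09 -0.11]
[[-0.001, 0.449, 0.893], [-0.001, 0.893, -0.449], [-1.0, -0.001, -0.0]]
-90 [[np.float64(133.0), np.float64(-301.0), np.float64(500.0), -0.39]]
90 [[np.float64(133.0), np.float64(-301.0), np.float64(500.0), 2.75]]
0 [[np.float64(133.0), np.float64(-301.0), np.float64(500.0), -1.96]]
180 [[np.float64(133.0), np.float64(-301.0), np.float64(500.0), 1.18]]
165 [-38.9  -6.1]
150 [-39.2   4.1]
135 [-36.8  14.1]
120 [-31.9  23.2]
105 [-24.8  30.6]
90 [-16.  36.]
start [-42.  -17.7]
```

Request:
carry_out --pt "0 30 -301 499 -0.13" --pt "0 30 -301 499 -0.13" --pt "0 30 -301 499 -0.13" --pt "0 30 -301 499 -0.13" --pt "0 30 -301 499 -0.13" --pt "0 30 -301 499 -0.13" --pt "0 30 -301 499 -0.13" --pt "0 30 -301 499 -0.13" --pt "0 30 -301 499 -0.13" --pt "0 30 -301 499 -0.13" --pt "0 30 -301 499 -0.13" --pt "0 30 -301 499 -0.13" --pt "0 30 -301 499 -0.13" --pt "0 30 -301 499 -0.13" --pt "0 30 -301 499 -0.13" --pt "0 80 -301 499 -0.13" --pt "0 80 -301 499 -0.13" --pt "0 80 -301 499 -0.13"

```text
time: 1.6
tcp_pos: [589.8, 65.4, 148.7]
ee_rot: [0.263, 1.561, -0.265]
wrist_force: [-0.6, -0.6, 0.2]
gripper_width: 0.1
```

Run:
```python
from plan import *
here(); print(rows([(-41,-19,98,-105)]))
c=snap("scene","pics/s2.png"); cv2.imwrite("pics/s2b.png",cv2.resize(c["image"][120:320,150:430],(784,560),interpolation=cv2.INTER_CUBIC))
```

```text
t 1.6 tester xy [-39.3 -18.2] z 148.7 zhead -105.0 F [-0.6 -0.6  0.2] q [-0.    0.54  1.72  0.    0.88 -1.24]
[[-0.006, 0.33, 0.944], [0.0, 0.944, -0.33], [-1.0, -0.002, -0.006]]
[[np.float64(51.0), np.float64(-1.0), np.float64(2.0), -0.0]]
```

View pics/s2b.png

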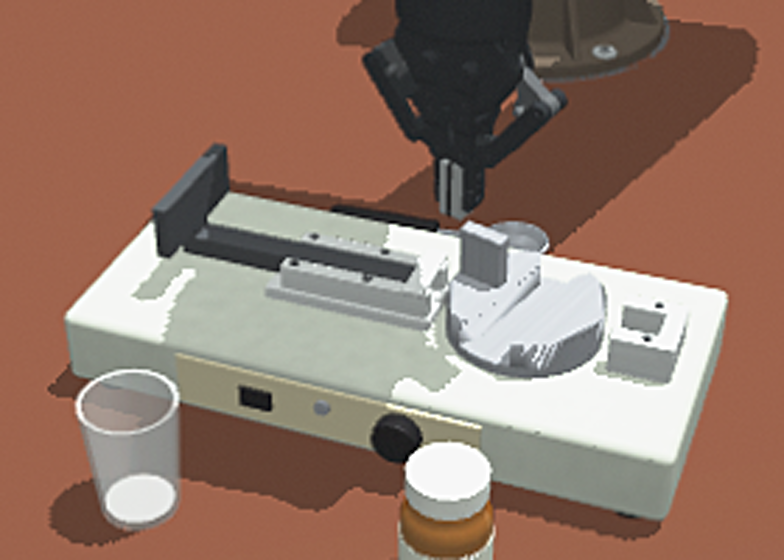

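The fingers hang above the gap on the tab's -y side with the tab clear in front. Now I descend and compute the arc.

Request:
carry_out --pt "0 25 -1 3 0" --pt "0 51 -1 3 0" --pt "0 51 -1 3 0" --pt "0 51 -1 3 0"

```text
time: 1.98
tcp_pos: [593.9, 64.0, 101.1]
ee_rot: [0.263, 1.555, -0.263]
wrist_force: [0.5, -0.4, 0.6]
gripper_width: 0.0
```

Run:
```python
from plan import *
here()
def tp(a,r,off):
    t=np.radians(a); return (r*np.cos(t)-off*np.sin(t), r*np.sin(t)+off*np.cos(t),98,a-270)
for a,off in [(165,22)]+[(a,16) for a in range(165,85,-5)]: print(a,[float(v) for v in rows([tp(a,35,off)])[0]])
```

```text
t 1.9833 tester xy [-40.4 -22.4] z 101.1 zhead -105.0 F [ 0.5 -0.4  0.6] q [-0.    0.61  1.75  0.    0.78 -1.24]
[[-0.001, 0.329, 0.944], [0.0, 0.944, -0.329], [-1.0, -0.0, -0.001]]
165 [3.0, -2.0, -10.0, 0.0]
165 [3.0, -2.0, -16.0, 0.0]
160 [3.0, -3.0, -19.0, 0.09]
155 [3.0, -4.0, -22.0, 0.17]
150 [3.0, -5.0, -26.0, 0.26]
145 [3.0, -5.0, -29.0, 0.35]
140 [3.0, -5.0, -32.0, 0.44]
135 [3.0, -5.0, -36.0, 0.52]
130 [3.0, -5.0, -39.0, 0.61]
125 [3.0, -4.0, -42.0, 0.7]
120 [3.0, -3.0, -46.0, 0.79]
115 [3.0, -2.0, -49.0, 0.87]
110 [3.0, 0.0, -52.0, 0.96]
105 [3.0, 2.0, -54.0, 1.05]
100 [3.0, 4.0, -57.0, 1.13]
95 [3.0, 6.0, -59.0, 1.22]
90 [3.0, 9.0, -62.0, 1.31]
```

Request:
carry_out --pt "0 2 -2 -10 0" --pt "0 2 -2 -16 0" --pt "0 2 -3 -19 0.09" --pt "0 2 -4 -22 0.17" --pt "0 2 -5 -26 0.26" --pt "0 2 -5 -29 0.35" --pt "0 2 -5 -32 0.44" --pt "0 2 -5 -36 0.52" --pt "0 2 -5 -39 0.61" --pt "0 2 -4 -42 0.7" --pt "0 2 -3 -46 0.79" --pt "0 2 -2 -49 0.87" --pt "0 2 0 -52 0.96" --pt "0 2 2 -54 1.05" --pt "0 2 4 -57 1.13" --pt "0 2 4 -57 1.13"

```text
time: 3.32
tcp_pos: [541.7, 86.6, 100.2]
ee_rot: [1.135, 1.254, -1.132]
wrist_force: [0.6, -0.7, -0.4]
gripper_width: 0.4
```

Run:
```python
from plan import *
here()
c=snap("scene","pics/s3.png"); t=snap("top","pics/t3.png")
a=cv2.resize(c["image"][180:270,270:420],(800,480),interpolation=cv2.INTER_CUBIC)
cv2.imwrite("pics/s3b.png",a)
```

```text
t 3.3167 tester xy [-21.7  31.3] z 100.2 zhead -169.9 F [ 0.6 -0.7 -0.4] q [ 0.04  0.55  1.88  0.    0.71 -0.06]
[[0.002, 0.995, 0.102], [0.0, 0.102, -0.995], [-1.0, 0.002, 0.0]]
```

View pics/s3b.png

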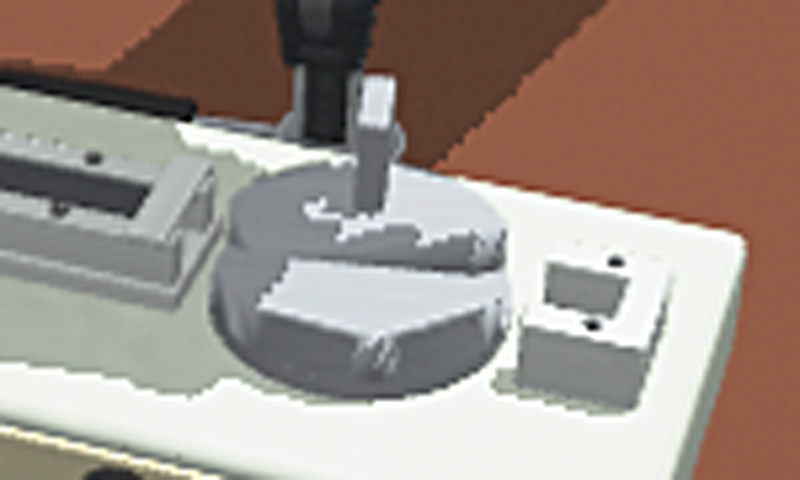

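The tab is now pointing almost to +y with the fingertip behind it. Tab top's inner edge is at (375,125) and outer at (380,77) in the crop; slot far edge runs from (505,265) to about (290,260). Computing the tab angle.

Run:
```python
from plan import *
c=load("pics/s3.png")
uv=np.array([[375,125],[380,77]])/5.3333+[270,180]-.4
q=(unproj(c,uv,120)[:,:2]-o)@Rm; print(q, np.degrees(np.arctan2(*(q[1]-q[0])[::-1])), np.degrees(np.arctan2(q.mean(0)[1],q.mean(0)[0])))
# predicted tab/slot overlay for two disc angles
for a in(90,95,100,105):
    t=np.radians(a); e=np.array([np.cos(t),np.sin(t)]); n=np.array([-e[1],e[0]])
    P=[np.r_[Rm@(r*e+s*n)+o,120] for r,s in((18,5),(18,-5),(48,5),(48,-5))]
    print(a,np.round((proj(c,P)-[270,180]+.4)*5.333).tolist())
```

```text
[[-2.71678873 16.28988709]
 [-9.26069846 45.12208762]] 102.78751711033215 101.0361433124608
90 [[370.0, 121.0], [399.0, 127.0], [395.0, 75.0], [424.0, 81.0]]
95 [[365.0, 121.0], [395.0, 125.0], [382.0, 74.0], [412.0, 78.0]]
100 [[360.0, 121.0], [390.0, 124.0], [369.0, 73.0], [399.0, 76.0]]
105 [[355.0, 121.0], [386.0, 123.0], [357.0, 73.0], [387.0, 74.0]]
```

Run:
```python
from plan import *
def tp(a,r,off):
    t=np.radians(a); return (r*np.cos(t)-off*np.sin(t), r*np.sin(t)+off*np.cos(t),99,a-270)
for a in (97,94,91,90,89): print(a,[float(v) for v in rows([tp(a,35,15.5)])[0]])
```

```text
97 [1.0, -1.0, -3.0, 0.06]
94 [1.0, -2.0, -4.0, 0.11]
91 [1.0, -2.0, -6.0, 0.16]
90 [1.0, -3.0, -7.0, 0.18]
89 [1.0, -3.0, -8.0, 0.2]
```

Request:
carry_out --pt "0 0 -1 -3 0.06" --pt "0 0 -2 -4 0.11" --pt "0 0 -2 -6 0.16" --pt "0 0 -3 -7 0.18" --pt "0 0 -3 -7 0.18" --pt "0 0 -3 -7 0.18" --pt "0 0 -3 -7 0.18"

```text
time: 4.0
tcp_pos: [537.7, 92.7, 98.5]
ee_rot: [1.263, 1.174, -1.263]
wrist_force: [-0.1, -0.1, -0.0]
gripper_width: 0.1
```

Run:
```python
from plan import *
here()
c=snap("scene","pics/s4.png")
a=cv2.resize(c["image"][180:270,270:420],(800,480),interpolation=cv2.INTER_CUBIC)
cv2.imwrite("pics/s4b.png",a)
for r in((-50,12.5),(50,12.5),(-50,-12.5),(50,-12.5)): print(r,np.round((proj(c,np.r_[Rm@r+o,86])-[270,180]+.4)*5.333).tolist())
```

```text
t 4.0 tester xy [-15.9  35.8] z 98.5 zhead -180.0 F [-0.1 -0.1 -0. ] q [0.05 0.56 1.89 0.   0.7  0.12]
[[0.0, 0.997, -0.073], [0.0, -0.073, -0.997], [-1.0, 0.0, -0.0]]
(-50, 12.5) [[231.0, 189.0]]
(50, 12.5) [[522.0, 249.0]]
(-50, -12.5) [[207.0, 229.0]]
(50, -12.5) [[504.0, 292.0]]
```

View pics/s4b.png

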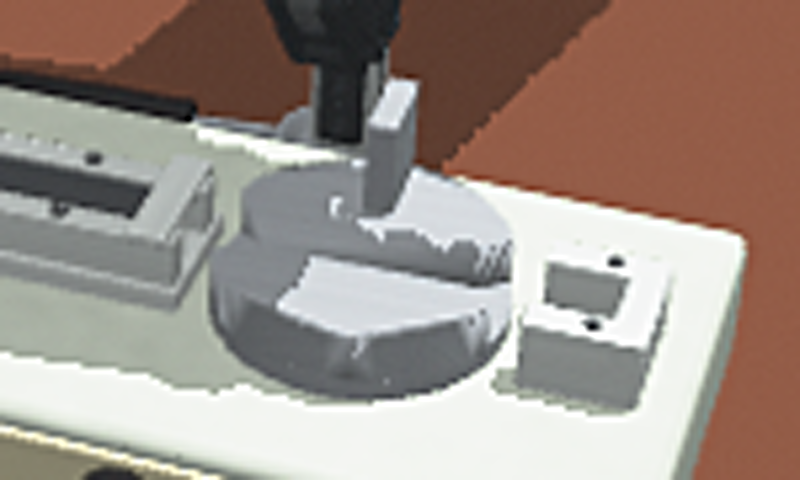

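The tab's outer top edge is at (388,80)–(418,84), meaning the tab is at about 92.5–93°. The slot is about 3° short, so I nudge it 2 mm more, back off along the tool's +z, then rise.

Request:
carry_out --pt "0 0 0 -1 0.02" --pt "0 0 0 -2 0.03" --pt "0 0 0 -2 0.03" --pt "0 0 0 -2 0.03" --pt "0 0 0 4 0.0" --pt "0 0 0 12 0" --pt "0 -20 0 15 0" --pt "0 -55 0 15 0" --pt "0 -80 0 15 0" --pt "0 -80 0 15 0"

```text
time: 4.88
tcp_pos: [538.4, 77.4, 182.8]
ee_rot: [1.269, 1.167, -1.259]
wrist_force: [0.4, -1.3, 0.5]
gripper_width: -0.1
```

Run:
```python
from plan import *
here()
c=snap("scene","pics/s5.png")
im=c["image"].copy()
big=cv2.resize(im[180:270,270:420],(800,480),interpolation=cv2.INTER_CUBIC)
b2=cv2.resize(im[160:250,190:340],(800,480),interpolation=cv2.INTER_CUBIC)
cv2.imwrite("pics/s5b.png",cv2.resize(np.vstack([big,b2[:400]]),(545,600)))
for tv in(0,.01,.02,.025):
  P=[np.r_[Rm@[-243+tv*1000,y]+o,125] for y in(-45,45)]; print(tv,np.round((proj(c,P)+.4-[190,160])*5.333).tolist())
print([[float(v) for v in r] for r in rows([(-265,0,165,180),(-265,0,99,180)])])
```

```text
t 4.8833 tester xy [-31.1  33.9] z 182.8 zhead 179.8 F [ 0.4 -1.3  0.5] q [0.02 0.43 1.82 0.   0.88 0.1 ]
[[0.007, 0.997, -0.076], [0.0, -0.076, -0.997], [-1.0, 0.007, -0.001]]
0 [[55.0, 176.0], [175.0, 51.0]]
0.01 [[82.0, 182.0], [200.0, 56.0]]
0.02 [[108.0, 187.0], [226.0, 60.0]]
0.025 [[122.0, 190.0], [238.0, 63.0]]
[[16.0, 35.0, 234.0, -0.0], [82.0, 35.0, 234.0, -0.0]]
```

View pics/s5b.png

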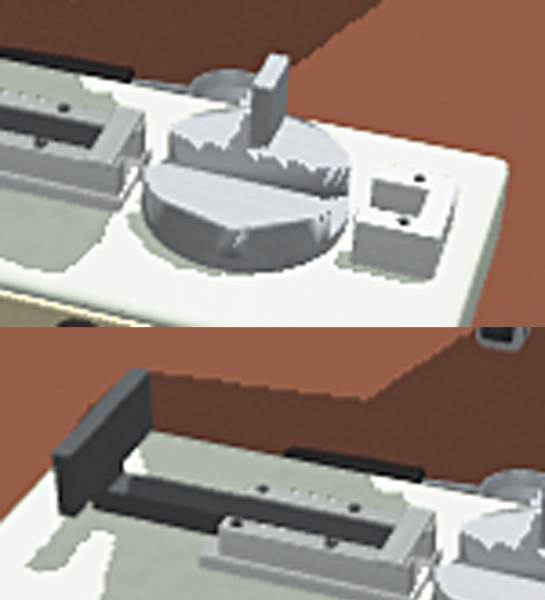

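The slot edges now match the predicted in-line slope (disc about 0.02 rad). The plate's rear face is at tester x of about -232, so bar travel is about 0.011. Moving behind the plate.

Request:
carry_out --pt "0 0 35 234 0" --pt "0 0 35 234 0" --pt "0 0 35 234 0" --pt "0 0 35 234 0" --pt "0 0 35 234 0" --pt "0 0 35 234 0" --pt "0 0 35 234 0" --pt "0 0 35 234 0" --pt "0 40 35 234 0" --pt "0 80 35 234 0" --pt "0 80 35 234 0" --pt "0 80 35 234 0"

```text
time: 5.93
tcp_pos: [553.0, -157.0, 97.1]
ee_rot: [1.263, 1.178, -1.266]
wrist_force: [-0.5, 0.6, 1.5]
gripper_width: 0.4
```

Run:
```python
from plan import *
here()
print([[float(v) for v in r] for r in rows([(-245,0,101,180),(-104,0,101,180),(-102,0,101,180)])])
```

```text
t 5.9333 tester xy [-263.7    2.2] z 97.1 zhead 180.0 F [-0.5  0.6  1.5] q [-0.39  0.59  1.81  0.    0.75 -0.32]
[[-0.004, 0.997, -0.074], [0.002, -0.074, -0.997], [-1.0, -0.004, -0.002]]
[[-4.0, 2.0, -19.0, -0.0], [-4.0, 2.0, -160.0, -0.0], [-4.0, 2.0, -162.0, -0.0]]
```

Request:
carry_out --pt "0 -3 2 -9 0" --pt "0 -3 2 -18 0" --pt "0 -3 2 -26 0" --pt "0 -3 2 -34 0" --pt "0 -3 2 -42 0" --pt "0 -3 2 -50 0" --pt "0 -3 2 -58 0" --pt "0 -3 2 -66 0" --pt "0 -3 2 -74 0" --pt "0 -3 2 -80 0"

```text
time: 6.77
tcp_pos: [561.9, -77.7, 101.2]
ee_rot: [1.264, 1.173, -1.264]
wrist_force: [-1.0, -3.2, 3.0]
gripper_width: -0.1
```

Request:
carry_out --pt "0 0 0 -8 0" --pt "0 0 0 -16 0" --pt "0 0 0 -24 0" --pt "0 0 0 -32 0" --pt "0 0 0 -40 0" --pt "0 0 0 -48 0" --pt "0 0 0 -56 0" --pt "0 0 0 -64 0" --pt "0 0 0 -70 0" --pt "0 0 0 -74 0" --pt "0 0 0 -74 0"

```text
time: 7.68
tcp_pos: [567.4, -3.8, 101.2]
ee_rot: [1.264, 1.174, -1.264]
wrist_force: [1.0, 0.1, -0.7]
gripper_width: -0.0
```

Run:
```python
from plan import *
here()
c=snap("scene","pics/s6.png")
cv2.imwrite("pics/s6b.png",cv2.resize(c["image"][160:280,210:410],(800,480),interpolation=cv2.INTER_CUBIC))
for tv in(.13,.14,.15):
  P=[np.r_[Rm@[-233+tv*1000,y]+o,125] for y in(-45,45)]; print(tv,np.round((proj(c,P)+.4-[210,160])*4).tolist())
```

```text
t 7.6833 tester xy [-109.9   -0.9] z 101.2 zhead 179.9 F [ 1.   0.1 -0.7] q [-0.12  0.57  1.83  0.    0.74 -0.05]
[[-0.0, 0.997, -0.074], [0.0, -0.074, -0.997], [-1.0, -0.0, -0.0]]
0.13 [[253.0, 193.0], [327.0, 90.0]]
0.14 [[275.0, 197.0], [348.0, 94.0]]
0.15 [[297.0, 202.0], [368.0, 98.0]]
```

View pics/s6b.png

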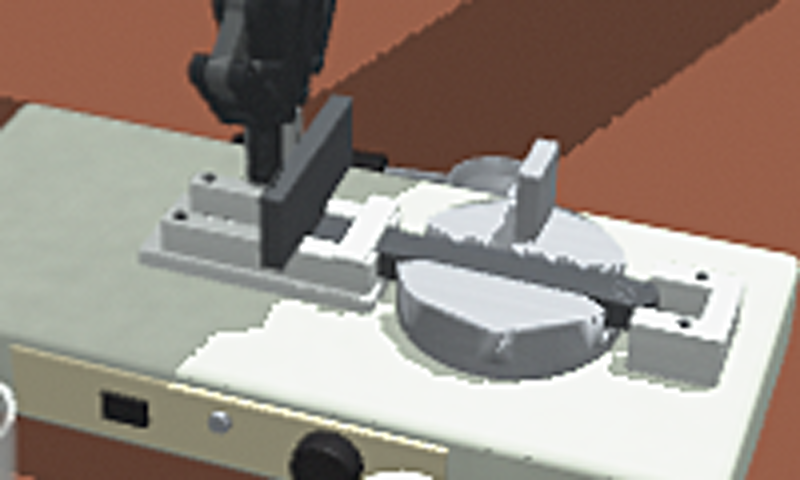

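The bar has gone through the slot and its nose is entering the keeper. Plate's front edge at (272,203) gives travel of about 0.139. I push gently against the stop.

Request:
carry_out --pt "0 0 0 -2 0" --pt "0 0 0 -4 0" --pt "0 0 0 -6 0" --pt "0 0 0 -8 0" --pt "0 0 0 -10 0" --pt "0 0 0 -10 0" --pt "0 0 0 -10 0"

```text
time: 8.32
tcp_pos: [568.0, 3.8, 101.2]
ee_rot: [1.263, 1.172, -1.265]
wrist_force: [-1.6, -15.1, -0.7]
gripper_width: 0.2
```

Request:
carry_out --pt "0 0 0 -1 0" --pt "0 0 0 -2 0" --pt "0 0 0 -2 0" --pt "0 0 0 -2 0" --pt "0 0 0 -2 0"

```text
time: 8.73
tcp_pos: [568.0, 3.9, 101.3]
ee_rot: [1.261, 1.171, -1.266]
wrist_force: [-3.3, -30.1, 0.5]
gripper_width: -0.1
```

Hard stop: 2 mm more gave no motion and doubled the force. Backing off and rising clear.

Request:
carry_out --pt "0 0 0 6 0" --pt "0 0 0 20 0" --pt "0 0 0 30 0" --pt "0 -40 0 35 0" --pt "0 -80 0 60 0" --pt "0 -110 0 100 0" --pt "0 -110 0 140 0" --pt "0 -110 0 140 0" --pt "0 -110 0 140 0" --pt "0 -110 0 140 0"

```text
time: 9.57
tcp_pos: [557.4, -132.9, 211.0]
ee_rot: [1.266, 1.173, -1.265]
wrist_force: [0.1, -0.5, 0.5]
gripper_width: -0.2
```

Run:
```python
from plan import *
here()
c=snap("scene","pics/s7.png")
cv2.imwrite("pics/s7b.png",cv2.resize(c["image"][130:340,160:440],(800,600),interpolation=cv2.INTER_CUBIC))
for tv in(.135,.144,.15):
  P=[np.r_[Rm@[-233+tv*1000,y]+o,125] for y in(-45,45)]; print(tv,np.round((proj(c,P)+.4-[160,130])*2.857).tolist())
```

```text
t 9.5667 tester xy [-239.4   -0.5] z 211.0 zhead 179.8 F [ 0.1 -0.5  0.5] q [-0.35  0.44  1.71  0.    0.99 -0.27]
[[-0.0, 0.997, -0.077], [0.001, -0.077, -0.997], [-1.0, -0.0, -0.001]]
0.135 [[332.0, 225.0], [384.0, 152.0]]
0.144 [[346.0, 228.0], [397.0, 154.0]]
0.15 [[355.0, 230.0], [406.0, 156.0]]
```

View pics/s7b.png

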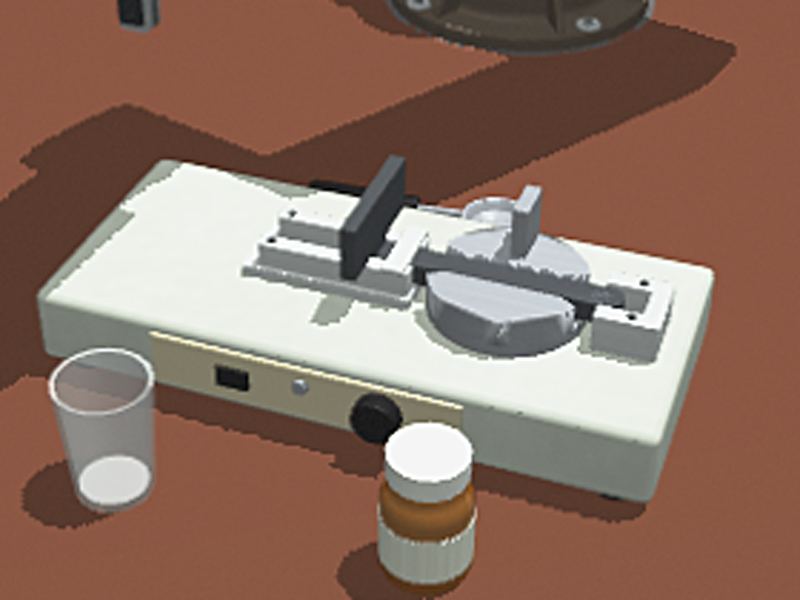

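The bar lies through the slot with its nose in the keeper. The plate's front corners at (354,232) and (405,158) match travel of about 0.150. Handing in.

```bash
python3 -c "
from rig import ctrl
print(ctrl.job_done())"
```

```text
the job is handed in; nothing more can be done
None
```

The drive shaft is locked: the slot is in line and the bar is home in the keeper. I handed the job in at about 9.6 s, and the hand-in gives no verdict.

- **Disc:** I pushed the tab with the shut fingertips from about 1.31 rad clockwise to about 0.02 rad, judged from the slot edges in the image. The first push stopped about 3° short, so I nudged it 2 mm more.
- **Bar:** I pushed it by the middle of its rear plate, from about 11 mm of travel to its stop. Commanding 2 mm more gave no movement while the force rose from 15 to 30 N. The last image puts the plate at about 0.149–0.150 m, with the nose inside the keeper.
- **Hand:** It is clear above the unit, with wrist force back near zero.
- **Bystanders:** The jar and beaker look unmoved in the last image. The scoop was only partly in view; I did not measure any of the three again, but the hand never came near them.

No check failed or disagreed.

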